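# Free the left-hand clamp of the filter drawer and shut the drawer

## Robot

A 6-joint arm with a two-finger parallel gripper is mounted at the origin on a cart in front of the work surface, level with it; the furniture and walls round the work are solid. World frame = base frame: x ahead of the robot, y to its left, z up, the work surface at z = 0. Lengths are in m, angles in rad, forces in N, time in s.
With the tool pointing down it reaches from about 0.275 to 0.775 m from the base axis. Payload 14.6 kg.
Tool frame: the origin (TCP) lies midway between the tips of the shut fingers; the grasp point (between the pads) lies 19 mm behind it; z points along the fingers, x is the direction in which the jaws open and shut, and the axes are right-handed (so a half turn about z gives the same grasp; the last joint's range is limited). The gripper opens to 85 mm and grips with 20 to 120 N. Pads are 22 mm wide; open, the fingers measure 114 mm over their backs; the gripper's body (76 mm by 85 mm) begins 54 mm behind the grasp point. The pads swing forward as they close: fully open they stand 13 mm farther back than shut.
Start: joints at [-1.474, 0.263, -0.048, 1.259, 0, 1.415], TCP at [0.131, -0.508, 0.231] pointing down, gripper open.
Joint ranges: [-2.65, 2.65], [-0.89, 1.7], [-1.18, 1.37], [-2.13, 2.11], [-1.35, 1.29], [-3.14, 3.14]. Speed limits (rad/s): [1.89, 1.89, 2.57, 2.79, 3.14, 3.14].

## Interface

Orientations are given as a unit quaternion [x, y, z, w].
In Python, from bench import state, imaging, workorder gives the robot as it stands. The module is installed in compiled form; this text tells all that it offers.
- The arm moves only by the shell command python3 -m handwheel 'ROWS' [OPENING]. ROWS is JSON, a list of rows, each an object with "dp": the shift along the tool's x, y, z in units of 40 mm (1.0 is 40 mm), a list of three; "rot": the turn, a rotation vector about the tool's x, y, z in units of 6 degrees (1.0 is 6 degrees), a list of three. A call has 1 to 10 rows; each row is the pose to reach, as a shift and turn from the pose commanded when the call began, along the tool's axes at that moment; what a row does not reach only later rows make up. A row lasts 1/12 s, in which the tool goes at most 41.7 mm and 7.16 degrees, less where a joint would pass 70% of its speed; a pose out of reach is approached as far as the arm can. A call with a gripper value outside its range is refused whole. OPENING is the gripper's target within -1 to 1 (shut at 1, half-way at 0, fully open at -1), set as the call begins (- or left out, the last holds). The fingers move at their own pace and stop on an object; the grip force is fixed at half the most. Time passes only in rows, so rows that repeat a pose let the fingers close. It gives the time, the measured TCP pose, the force and the opening at its end, in the units of the state.
- state(): the state, without advancing time (a new reading comes with each control period).
- imaging.grab_frame(name): name is "scene" or "top" or "wrist"; returns (picture, depth): 384x512x3 uint8, blue, green, red; 384x512 float32, m along the optical axis (not along the pixel's ray), 0 where there is no reading.
- imaging.camera_params(name): a dict with "fovy" (degrees; the focal length in pixels is half the picture's height over the tangent of half this angle, whatever the lens; pixels are square), "cx", "cy" (the principal point, pixels), "k1" (the pictures are not rectified: a ray, as slopes to the right and down, at radius r is drawn at 1 + k1 r^2 times it, then the intrinsics apply), "world_to_cam" (4x4, takes a point from world to camera coordinates); the wrist camera has in their place "tool_from_camera" (4x4, takes a point from camera to tool coordinates, whose origin is the TCP and whose axes are the tool frame's). Camera axes: x right, y up, looking along -z (the intrinsics and any distortion apply to the point x, -y, -z); pixel columns grow to the right and rows downward; lengths in m; the calibration is good to about 2 mm. A picture is of the moment at which its call begins: read the wrist's pose just before it. camera_params takes no time and is no camera call.
- workorder.finish_job(): hands the job in, once; it reports no verdict.
The state is a dict: "clock": time; "joint_positions": joint angles; "joint_vel": joint speeds; "effort": joint torques, N m; "ee_pos": TCP position; "ee_rot": TCP orientation; "contact_force": force on the tool from outside, world axes, zero at the start; "moment": the same for the moment, N m; "finger_gap": finger opening in m.
Only numpy, scipy, OpenCV 4.12 (cv2) and the standard library are available. Lean on these libraries where they do the work, as an engineer would, in place of code of your own. Each camera call takes 0.05 s, during which the arm holds its last target. There are 200 camera calls.

## Task

The filter drawer of the small blue unit is standing part open, locked by the clamp lever on top. The clamp has a left-hand thread: swing the orange-tipped lever clockwise, seen from above, a good quarter turn to loosen it (never force it counter-clockwise), then push the drawer fully home until it clicks into its detent, and leave the clamp loose. Leave the blue rubber blower and the black film bottle standing where they are.

Things in the scene. Friction and masses are not known exactly. Their poses are not given: they have to be found in the camera images.
- loader: blue filter-drawer unit, fixed to the table: cover and walls 110 mm deep (its x) by 150 mm wide (its y), flat cover top at height 48 mm, on a 6 mm aluminium flange 140 x 170 mm whose front edge lies at local x = -60 mm. Origin: centre of the housing at table level. Its x axis points from the drawer front to the back, z up. The drawer opens towards its -x.
- clamp_axis (a point): point on the upright clamp axis, 78 mm above the table, straight above the origin of loader (middle of the cover). The axis carries a black hub 28 mm across, its top at 84 mm, on an aluminium boss 32 mm across. A white curved arrow on the cover shows the loosening (clockwise) direction.
- lever_grip (a point): point on the centre line of the lever's orange end, 75 mm from the axis, 79 mm above the table; it swings with the lever and rises 3 mm per rad as it loosens. It is a nearly level round bar ending 98 mm from the axis: black and 13 mm thick out to 62 mm, then orange and 16 mm thick. Its underside here is at 71 mm, 23 mm above the cover.
- clamp (a joint): lever angle, rad: 0 = tight, grows clockwise seen from above (loosening, left-hand thread); starts at 0 to 0.35, stop at 2.2. At q the lever points 100 degrees minus q, counter-clockwise from the loader's +x. Turning takes 0.25 N m (3 to 4 N at lever_grip), and it stays where left. Below 0 it is springy stiff (over-tightened). Drawer free beyond about 0.9; 1.2 and over counts as loose.
- drawer (a joint): opening of the drawer, m: 0 = fully home at a firm stop, up to 0.085; starts at 0.053 to 0.066. The clamp screw's foot stands in the way of the drawer's middle rail, so that it cannot go below 0.05 until the clamp is loose. Slides along the loader's -x, friction 1.5 N. In the last 10 mm a spring detent resists (5 to 8 N to pass), and draws it home over the last 3 mm.
- drawer_face (a point): centre of the outer face of the grey drawer front, 27 mm above the table; moves with the drawer. The front plate is 146 mm wide, from 8 to 46 mm above the table, flat, with a black pull lip 60 mm wide in the middle that stands 6 mm proud of the face at heights 40 to 45 mm. When home the face lies 61 mm in front of the loader's origin.
- blower: blue rubber dust blower, standing upright, 49 mm across and 96 mm tall; origin at the centre of its underside. Bystander.
- film_can: black film bottle with a black cap, standing upright, 31 mm across and 52 mm tall; origin at the centre of its underside. Bystander.

How it is judged:
On the way, in this order (a step that is already met when the one before it is completed fails the run):
1. the clamp is turned clockwise to loose (1.2 rad or more) while the drawer still stands open (value of joint clamp above 1.2 rad and value of joint drawer above 0.03 m), for 0.1 s.
2. the drawer is home in its detent (value of joint drawer below 0.003 m), for 0.2 s.
At the end, for the whole second after the job is handed in: The drawer is home within 3 mm and at rest, the clamp is still loose (1.2 rad or more clockwise from tight), and the blower and the film bottle stand upright (value of joint clamp above 1.2 rad and value of joint drawer below 0.003 m and velocity of joint drawer below 0.005 m/s and angle between each of blower, film_can's own z axis and vertical below 0.2 rad); the robot touches nothing.
It fails at once if the clamp is forced the wrong way (more than 0.15 rad past tight) (value of joint clamp below -0.15 rad).
It fails at once if the blower or the film bottle is knocked over or shifted by more than 30 mm (distance of any of blower, film_can from where it was at the start of the episode above 0.03 m or angle between any of blower, film_can's own z axis and vertical above 0.5 rad).
It also fails if it takes over 54 s, if anything falls off the work surface, if the arm or the gripper's body presses on something with over 40 N, if the wrist force passes 120 N, or if a joint passes its speed limit or range.

## Working session

There is one attempt and no reset: what is moved stays moved. The work goes in short steps, Python scripts to look and compute and a shell command to move; the robot and the scene stay as the last step left them, time stands still between calls to the robot, and variables do not carry over. Pictures are saved under pics/ and viewed, about 8 in all and at most 12, crops included, and the job is handed in when it is done.

```bash
mkdir -p pics; cat > h.py <<'E'
import numpy as np, cv2
from bench import state, imaging, workorder
from scipy.spatial.transform import Rotation as R
def grab(name,fn):
    p,d=imaging.grab_frame(name); cv2.imwrite('pics/'+fn+'.png',p); np.save('pics/'+fn+'.npy',d); return p,d
def px2w(name,fn,pts,depth=None,z=None,st=None):
    c=imaging.camera_params(name); d=np.load('pics/'+fn+'.npy')
    f=192/np.tan(np.radians(c['fovy']/2)); K=np.array([[f,0,c['cx']],[0,f,c['cy']],[0,0,1.]])
    if name=='wrist':
        T=np.eye(4);T[:3,:3]=R.from_quat(st['ee_rot']).as_matrix();T[:3,3]=st['ee_pos'];M=T@c['tool_from_camera']
    else: M=np.linalg.inv(c['world_to_cam'])
    out=[]
    for u,v in pts:
        s=cv2.undistortPoints(np.array([[[u,v]]],float),K,np.array([c['k1'],0,0,0.]))[0,0]
        ray=np.array([s[0],-s[1],-1.])
        if z is None:
            k=d[int(v)-1:int(v)+2,int(u)-1:int(u)+2]; k=np.median(k[k>0]) if (k>0).any() else np.nan
        else: k=(z-M[2,3])/(M[:3,:3]@ray)[2]
        out.append((M@np.append(ray*k,1))[:3])
    return np.array(out)
E
python3 - <<'E'
from h import *
s=state();print(s)
a,_=grab('scene','s1');b,_=grab('top','t1')
for n in ('scene','top'): print(imaging.camera_params(n))
cv2.imwrite('pics/t1b.png',cv2.resize(b,(800,600),interpolation=cv2.INTER_CUBIC))
E
```

```text
{'clock': 0.0, 'joint_positions': array([-1.47428463e+00,  2.63508876e-01, -4.89188315e-02,  1.25940666e+00,
        5.92758994e-06,  1.41547528e+00]), 'joint_vel': array([ 3.41193019e-05, -3.88953216e-04,  1.23631741e-03,  4.95102997e-04,
        5.21237021e-04,  5.76898615e-04]), 'effort': array([-2.51587866e-03, -6.37624168e+01,  3.84578454e+01,  1.34580387e-02,
       -5.18796205e-04,  3.23368809e-06]), 'ee_pos': array([ 0.13077872, -0.50817189,  0.23083903]), 'ee_rot': array([ 7.90309742e-01, -6.12707305e-01, -3.53897199e-04, -3.79666882e-04]), 'contact_force': array([-0.82310089,  0.00710712,  0.95020458]), 'moment': array([ 0.00151579, -0.02010914, -0.0064264 ]), 'finger_gap': 0.08551388702938499}
{'fovy': 50.71509041384791, 'cx': 250.72664856737458, 'cy': 192.80180360037212, 'k1': -0.047961952962107465, 'world_to_cam': array([[-0.86856038, -0.49556051, -0.00475868,  0.43797082],
       [ 0.33016474, -0.58578162,  0.74016967, -0.18912347],
       [-0.36958641,  0.64131091,  0.67240331, -0.75788943],
       [ 0.        ,  0.        ,  0.        ,  1.        ]])}
{'fovy': 48.94765816309233, 'cx': 250.8488935200154, 'cy': 184.09322969823387, 'k1': -0.1468328160975529, 'world_to_cam': array([[-0.001313  , -0.99981975,  0.0189403 ,  0.04400507],
       [ 0.99250452,  0.00101159,  0.12220375, -0.47192116],
       [-0.12220088,  0.01895879,  0.9923243 , -0.87327041],
       [ 0.        ,  0.        ,  0.        ,  1.        ]])}
```

View pics/t1b.png

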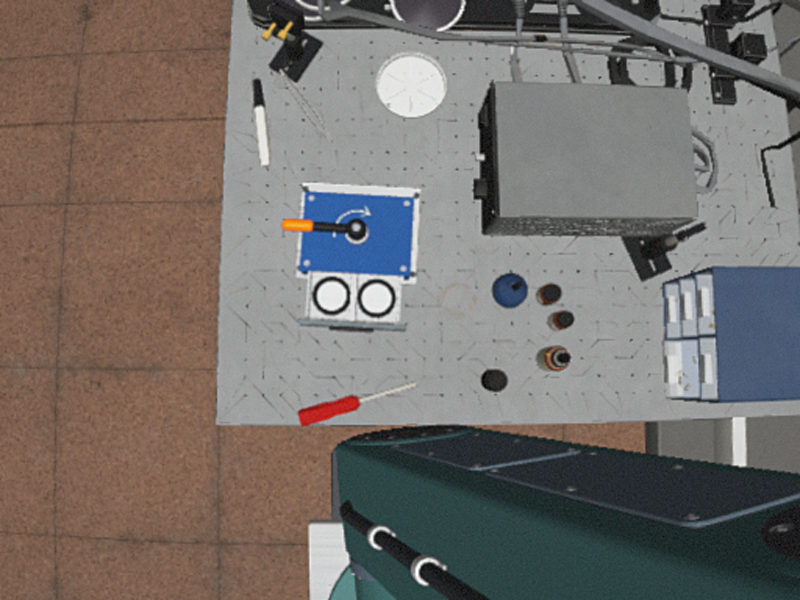

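View pics/s1.png

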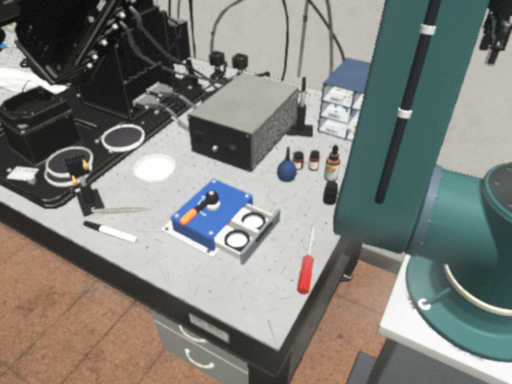

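Top view: hub at about (356,230), lever pointing left to its tip (284,225), drawer front along (300,322)–(407,328), blower at (510,290), bottle at (495,380). In the scene view the arm is off to the side.

```bash
python3 - <<'E'
from h import *
np.set_printoptions(precision=4,suppress=True)
q=lambda L:[(a/1.5625,b/1.5625) for a,b in L]
hub=px2w('top','t1',q([(356,229)]),z=.084)
tip=px2w('top','t1',q([(284,225),(297,226)]),z=.079)
cov=px2w('top','t1',q([(306,191),(414,196),(299,272),(408,277)]),z=.048)
fr=px2w('top','t1',q([(300,321),(407,326)]),z=.046)
by=px2w('top','t1',q([(510,290),(494,380)]),z=.05)
print(hub,tip,cov,fr,by,sep='\n')
print(cov.mean(0))
for a,b in((0,1),(2,3)): v=cov[a]-cov[b];print(np.degrees(np.arctan2(v[1],v[0]))-90,np.linalg.norm(v))
for a,b in((0,2),(1,3)): v=cov[a]-cov[b];print(np.degrees(np.arctan2(v[1],v[0])),np.linalg.norm(v))
v=tip[0]-hub[0];print(np.degrees(np.arctan2(v[1],v[0])),np.linalg.norm(v[:2]))
print(px2w('top','t1',q([(356,229),(297,226),(350,260)])))
E
```

```text
[[0.5418 0.0916 0.084 ]]
[[0.5482 0.1862 0.079 ]
 [0.5468 0.169  0.079 ]]
[[0.6026 0.1617 0.048 ]
 [0.5958 0.014  0.048 ]
 [0.4906 0.1691 0.048 ]
 [0.4839 0.0227 0.048 ]]
[[0.4248 0.167  0.046 ]
 [0.4183 0.0243 0.046 ]]
[[ 0.4663 -0.1146  0.05  ]
 [ 0.3461 -0.0907  0.05  ]]
[0.5432 0.0919 0.048 ]
-2.637560034208704 0.1478589965189064
-2.591680096921081 0.14652351091288562
-3.790708256605297 0.11225498436977527
-4.4739592057608535 0.11217253165411575
86.10494966501356 0.09479255577439906
[[0.5414 0.0915 0.0856]
 [0.5453 0.1681 0.0861]
 [0.5072 0.1008 0.0463]]
```

```bash
cat > go.py <<'E'
import sys
from h import *
# usage: go.py yawdeg x y z [x y z ...] -> dp units from the present pose
s=state(); T=R.from_quat(s['ee_rot']); a=list(map(float,sys.argv[1:]))
tx=T.as_matrix()[:,0]
print('pos',s['ee_pos'].round(4),'yaw',round(np.degrees(np.arctan2(tx[1],tx[0])),2),'t',round(s['clock'],2),'F',s['contact_force'].round(1))
G=R.from_euler('z',a[0],degrees=True)*R.from_rotvec([np.pi,0,0])
print('rot',(np.degrees((T.inv()*G).as_rotvec())/6).round(2))
for p in np.array(a[1:]).reshape(-1,3): print('dp',(T.inv().apply(p-s['ee_pos'])/.04).round(2))
E
R='{"dp":[-7.42,-7.07,0],"rot":[0,0,-12]}'
python3 -m handwheel '[{"dp":[-7.42,-7.07,0],"rot":[0,0,-12]},{"dp":[-7.42,-7.07,0],"rot":[0,0,-12]},{"dp":[-7.42,-7.07,0],"rot":[0,0,-12]},{"dp":[-7.42,-7.07,0],"rot":[0,0,-12]},{"dp":[-7.42,-7.07,0],"rot":[0,0,-12]},{"dp":[-7.42,-7.07,0],"rot":[0,0,-12]},{"dp":[-7.42,-7.07,0],"rot":[0,0,-12]},{"dp":[-7.42,-7.07,0],"rot":[0,0,-12]},{"dp":[-7.42,-7.07,0],"rot":[0,0,-12]},{"dp":[-7.42,-7.07,0],"rot":[0,0,-12]}]' 1
python3 go.py -3.3 0.33 -0.15 0.23 0.46 0.17 0.2
```

```text
clock: 0.93
ee_pos: [0.3311, -0.1482, 0.2313]
ee_rot: [0.999, -0.033, 0.0, -0.0]
contact_force: [0.4, -0.7, 0.2]
finger_gap: -0.0
pos [ 0.3311 -0.1482  0.2313] yaw -3.74 t 0.93 F [ 0.4 -0.7  0.2]
rot [-0.   -0.   -0.07]
dp [-0.02  0.05  0.03]
dp [ 2.7  -8.15  0.78]
```

```bash
python3 -m handwheel '[{"dp":[2.7,-8.1,0.8],"rot":[0,0,0]},{"dp":[2.7,-8.1,0.8],"rot":[0,0,0]},{"dp":[2.7,-8.1,0.8],"rot":[0,0,0]},{"dp":[2.7,-8.1,0.8],"rot":[0,0,0]},{"dp":[2.7,-8.1,0.8],"rot":[0,0,0]},{"dp":[2.7,-8.1,0.8],"rot":[0,0,0]},{"dp":[2.7,-8.1,0.8],"rot":[0,0,0]},{"dp":[2.7,-8.1,0.8],"rot":[0,0,0]},{"dp":[2.7,-8.1,0.8],"rot":[0,0,0]},{"dp":[2.7,-8.1,0.8],"rot":[0,0,0]}]'
python3 - <<'E'
from h import *
import pickle
s=state();pickle.dump(s,open('pics/w1.pkl','wb'));grab('wrist','w1')
E
python3 go.py -3.3 0.505 0.165 0.13
```

```text
clock: 1.77
ee_pos: [0.4621, 0.1678, 0.1983]
ee_rot: [0.999, -0.034, -0.001, -0.0]
contact_force: [-1.2, -0.8, -0.6]
finger_gap: 0.0002
pos [0.4615 0.1662 0.1985] yaw -3.94 t 1.82 F [ 0.3 -0.2 -0.4]
rot [ 0.    0.01 -0.11]
dp [ 1.09 -0.04  1.71]
```

View pics/w1.png

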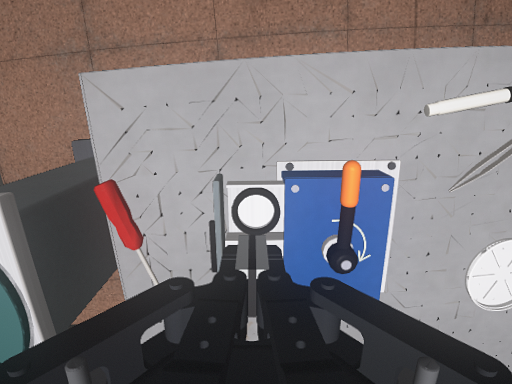

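Wrist view: lever tip at (351,163), orange/black joint at (348,207), hub at (343,257); drawer front at columns 215–222; shut fingertips at (240–268,250).

```bash
python3 - <<'E'
from h import *
import pickle
np.set_printoptions(precision=4,suppress=True)
s=pickle.load(open('pics/w1.pkl','rb'))
a=px2w('wrist','w1',[(351,166),(348,207)],z=.080,st=s);h=px2w('wrist','w1',[(343,256)],z=.084,st=s)
print(a,h);v=a[0]-h[0];print(np.degrees(np.arctan2(v[1],v[0])))
print(px2w('wrist','w1',[(219,176),(214,270)],z=.046,st=s),px2w('wrist','w1',[(240,250),(268,250)],z=.2,st=s))
c=np.array([.5425,.0917])
E
python3 go.py -3.3 0.512 0.17 0.198 0.512 0.17 0.062
```

```text
[[0.5495 0.1835 0.08  ]
 [0.5476 0.1461 0.08  ]] [[0.5428 0.0996 0.084 ]]
85.42597660410081
[[0.4302 0.1751 0.046 ]
 [0.4146 0.0721 0.046 ]] [[0.4564 0.1686 0.2   ]
 [0.4705 0.1677 0.2   ]]
pos [0.4615 0.1662 0.1985] yaw -3.94 t 1.82 F [ 0.3 -0.2 -0.4]
rot [ 0.    0.01 -0.11]
dp [ 1.25 -0.18  0.01]
dp [ 1.26 -0.18  3.41]
```

```bash
python3 -m handwheel '[{"dp":[1.26,-0.15,0],"rot":[0,0,0]},{"dp":[1.26,-0.15,0],"rot":[0,0,0]},{"dp":[1.26,-0.15,1],"rot":[0,0,0]},{"dp":[1.26,-0.15,2],"rot":[0,0,0]},{"dp":[1.26,-0.15,2.8],"rot":[0,0,0]},{"dp":[1.26,-0.15,3.4],"rot":[0,0,0]},{"dp":[1.26,-0.15,3.4],"rot":[0,0,0]},{"dp":[1.26,-0.15,3.4],"rot":[0,0,0]}]'
python3 - <<'E'
from h import *
c=np.array([.5425,.0945]);import subprocess
L=[]
for an in range(105,10,-10):
    a=np.radians(an);p=c+.077*np.array([np.cos(a),np.sin(a)]);L+=[*p.round(4),0.064]
print(subprocess.run(['python3','go.py','-3.3',*map(str,L)],capture_output=True,text=True).stdout)
grab('scene','s2')
E
```

```text
clock: 2.48
ee_pos: [0.5116, 0.1664, 0.0633]
ee_rot: [0.999, -0.036, -0.001, 0.0]
contact_force: [0.7, -0.4, 0.9]
finger_gap: 0.0001
pos [0.5116 0.1664 0.0633] yaw -4.15 t 2.48 F [ 0.7 -0.4  0.9]
rot [ 0.    0.02 -0.14]
dp [ 0.27 -0.08 -0.02]
dp [ 0.59 -0.16 -0.02]
dp [ 0.93 -0.19 -0.02]
dp [ 1.26 -0.15 -0.02]
dp [ 1.58 -0.06 -0.02]
dp [ 1.89  0.08 -0.02]
dp [ 2.16  0.28 -0.02]
dp [ 2.39  0.52 -0.02]
dp [ 2.58  0.8  -0.02]
dp [ 2.72  1.11 -0.02]

this script no longer has the robotException ignored in: <_io.TextIOWrapper mode='rw' encoding='UTF-8'>
Traceback (most recent call last):
BrokenPipeError: [Errno 32] Broken pipe
```

```bash
python3 -m handwheel '[{"dp":[0.27,-0.08,0],"rot":[0,0,0]},{"dp":[0.43,-0.12,0],"rot":[0,0,0]},{"dp":[0.59,-0.16,0],"rot":[0,0,0]},{"dp":[0.76,-0.18,0],"rot":[0,0,0]},{"dp":[0.93,-0.19,0],"rot":[0,0,0]},{"dp":[1.1,-0.18,0],"rot":[0,0,0]},{"dp":[1.26,-0.15,0],"rot":[0,0,0]},{"dp":[1.26,-0.15,0],"rot":[0,0,0]}]'
python3 - <<'E'
from h import *
grab('scene','s2');b,_=grab('top','t2')
cv2.imwrite('pics/t2b.png',cv2.resize(b[90:240,130:330],(800,600),interpolation=cv2.INTER_CUBIC))
E
python3 go.py -3.3
```

```text
clock: 3.15
ee_pos: [0.5643, 0.1695, 0.0633]
ee_rot: [0.999, -0.036, 0.0, -0.0]
contact_force: [-1.5, 0.2, 1.1]
finger_gap: 0.0005
pos [0.5636 0.1696 0.0633] yaw -4.11 t 3.25 F [0.  0.2 0.1]
rot [-0.   -0.01 -0.13]
```

View pics/s2.png

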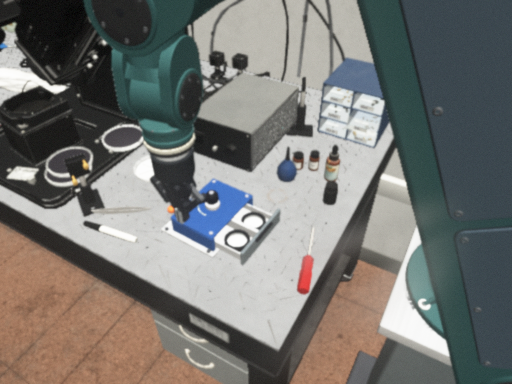

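```bash
python3 -m handwheel '[{"dp":[0.16,0.04,0],"rot":[0,0,0]},{"dp":[0.32,0.09,0],"rot":[0,0,0]},{"dp":[0.48,0.15,0],"rot":[0,0,0]},{"dp":[0.63,0.23,0],"rot":[0,0,0]},{"dp":[0.77,0.33,0],"rot":[0,0,0]},{"dp":[0.9,0.43,0],"rot":[0,0,0]},{"dp":[1.02,0.55,0],"rot":[0,0,0]},{"dp":[1.13,0.67,0],"rot":[0,0,0]},{"dp":[1.23,0.8,0],"rot":[0,0,0]},{"dp":[1.32,0.95,0],"rot":[0,0,0]}]'
python3 -m handwheel '[{"dp":[0.07,0.14,0],"rot":[0,0,0]},{"dp":[0.12,0.28,0],"rot":[0,0,0]},{"dp":[0.12,0.28,0],"rot":[0,0,0]}]'
python3 - <<'E'
from h import *
import pickle
s=state();pickle.dump(s,open('pics/w2.pkl','wb'));grab('wrist','w2')
E
python3 go.py -3.3
```

```text
clock: 4.08
ee_pos: [0.6133, 0.1276, 0.0633]
ee_rot: [0.999, -0.036, 0.0, -0.0]
contact_force: [-3.9, 3.6, -0.2]
finger_gap: -0.0001
clock: 4.33
ee_pos: [0.6175, 0.1154, 0.0633]
ee_rot: [0.999, -0.036, 0.0, 0.0]
contact_force: [-1.1, 1.0, 0.4]
finger_gap: 0.0002
pos [0.6175 0.1157 0.0634] yaw -4.14 t 4.38 F [-0.5 -0.3  0.4]
rot [ 0.   -0.01 -0.14]
```

View pics/w2.png

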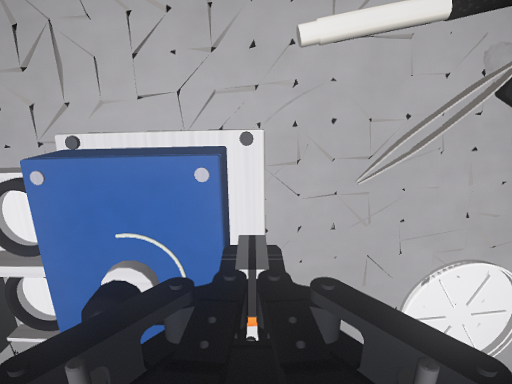

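```bash
python3 -m handwheel '[{"dp":[0,-0.6,0],"rot":[0,0,0]},{"dp":[0,-0.6,-1],"rot":[0,0,0]},{"dp":[0,-0.6,-2],"rot":[0,0,0]},{"dp":[0,-0.6,-3],"rot":[0,0,0]},{"dp":[-1,-0.5,-3.5],"rot":[0,0,0]},{"dp":[-2,-0.2,-3.5],"rot":[0,0,0]},{"dp":[-3,0,-3.5],"rot":[0,0,0]},{"dp":[-4,0.3,-3.5],"rot":[0,0,0]},{"dp":[-5,0.5,-3.5],"rot":[0,0,0]},{"dp":[-6,0.5,-3.5],"rot":[0,0,0]}]'
python3 - <<'E'
from h import *
b,_=grab('top','t3')
cv2.imwrite('pics/t3b.png',cv2.resize(b[100:250,150:350],(800,600),interpolation=cv2.INTER_CUBIC))
E
python3 go.py -3.3 0.375 0.103 0.2 0.375 0.103 0.025 0.42 0.1 0.025 0.474 0.097 0.025
```

```text
clock: 5.22
ee_pos: [0.3744, 0.1127, 0.2033]
ee_rot: [0.999, -0.036, 0.001, 0.0]
contact_force: [0.3, 1.2, 1.0]
finger_gap: -0.0003
pos [0.367  0.1134 0.2031] yaw -4.1 t 5.27 F [-5.9  2.   2. ]
rot [ 0.01  0.03 -0.13]
dp [0.22 0.25 0.08]
dp [0.23 0.24 4.45]
dp [1.36 0.24 4.45]
dp [2.71 0.21 4.44]
```

View pics/t3b.png

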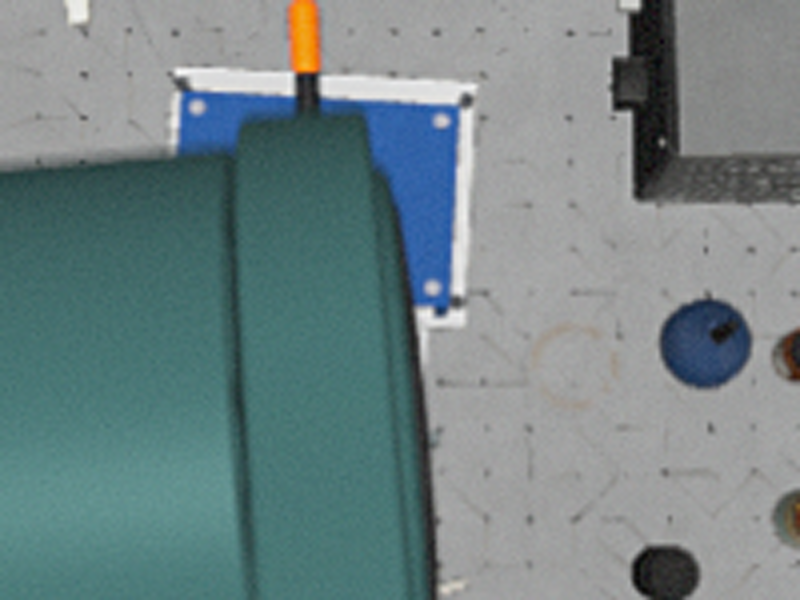

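```bash
python3 -m handwheel '[{"dp":[0.3,0.25,0],"rot":[0,0,0]},{"dp":[0.3,0.25,1],"rot":[0,0,0]},{"dp":[0.3,0.25,2],"rot":[0,0,0]},{"dp":[0.3,0.25,3],"rot":[0,0,0]},{"dp":[0.3,0.25,3.8],"rot":[0,0,0]},{"dp":[0.3,0.25,4.4],"rot":[0,0,0]},{"dp":[0.3,0.25,4.4],"rot":[0,0,0]}]'
python3 go.py -3.3 0.40 0.1 0.027 0.474 0.097 0.027
python3 - <<'E'
from h import *
b,_=grab('scene','s3')
cv2.imwrite('pics/s3b.png',cv2.resize(b[150:300,130:330],(800,600),interpolation=cv2.INTER_CUBIC))
E
```

```text
clock: 5.85
ee_pos: [0.3854, 0.1026, 0.0243]
ee_rot: [0.999, -0.036, -0.002, 0.0]
contact_force: [-1.7, 0.7, 0.2]
finger_gap: 0.0
pos [0.3854 0.1026 0.0243] yaw -4.1 t 5.85 F [-1.7  0.7  0.2]
rot [ 0.01  0.04 -0.13]
dp [ 0.37  0.04 -0.07]
dp [ 2.22 -0.02 -0.08]
```

View pics/s3b.png

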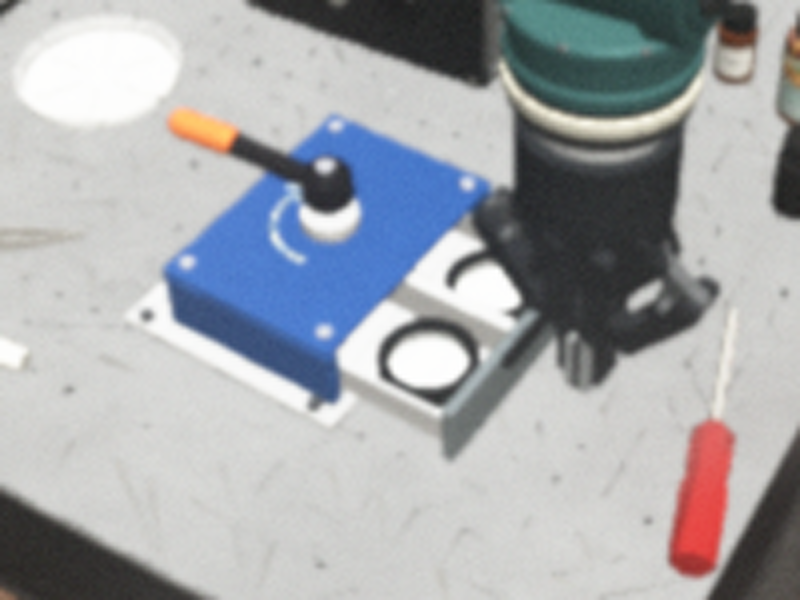

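Shut, the finger linkage is wide along the jaw axis and could meet the hub at the end of the push. I'll turn the tool 90° so the jaws lie along the drawer front.

```bash
python3 -m handwheel '[{"dp":[0,0,0],"rot":[0,0,-15]},{"dp":[0,0,0],"rot":[0,0,-15]},{"dp":[0,0,0],"rot":[0,0,-15]},{"dp":[0,0,0],"rot":[0,0,-15]},{"dp":[0,0,0],"rot":[0,0,-15]},{"dp":[0,0,0],"rot":[0,0,-15]},{"dp":[0,0,0],"rot":[0,0,-15]},{"dp":[0,0,0],"rot":[0,0,-15]},{"dp":[0,0,0],"rot":[0,0,-15]},{"dp":[0,0,0],"rot":[0,0,-15]}]'
python3 -m handwheel '[{"dp":[0,0,0],"rot":[0,0,-5]},{"dp":[0,0,0],"rot":[0,0,-5]},{"dp":[0,0,0],"rot":[0,0,-5]},{"dp":[0,0,0],"rot":[0,0,-5]},{"dp":[0,0,0],"rot":[0,0,-5]}]'
python3 go.py 86.5 0.41 0.1 0.027 0.45 0.0985 0.027 0.474 0.097 0.027
```

```text
clock: 6.73
ee_pos: [0.3889, 0.1029, 0.0294]
ee_rot: [0.83, 0.558, 0.001, 0.001]
contact_force: [0.2, -0.0, -0.1]
finger_gap: 0.0003
clock: 7.15
ee_pos: [0.3888, 0.1029, 0.0292]
ee_rot: [0.657, 0.754, 0.001, 0.001]
contact_force: [-0.3, -0.3, 1.1]
finger_gap: -0.0
pos [0.3888 0.1029 0.0292] yaw 97.88 t 7.15 F [-0.3 -0.3  1.1]
rot [0.03 0.   1.9 ]
dp [-0.14  0.52  0.06]
dp [-0.32  1.5   0.06]
dp [-0.44  2.09  0.06]
```

```bash
python3 -m handwheel '[{"dp":[-0.1,0.2,0],"rot":[0,0,1.9]},{"dp":[-0.1,0.2,0],"rot":[0,0,1.9]},{"dp":[-0.14,0.4,0],"rot":[0,0,1.9]},{"dp":[-0.18,0.6,0],"rot":[0,0,1.9]},{"dp":[-0.21,0.8,0],"rot":[0,0,1.9]},{"dp":[-0.25,1.0,0],"rot":[0,0,1.9]},{"dp":[-0.28,1.2,0],"rot":[0,0,1.9]},{"dp":[-0.32,1.4,0],"rot":[0,0,1.9]},{"dp":[-0.34,1.5,0],"rot":[0,0,1.9]}]'
python3 go.py 86.5 0.46 0.0985 0.029 0.465 0.0985 0.029 0.47 0.0985 0.029
```

```text
clock: 7.9
ee_pos: [0.4501, 0.0972, 0.0272]
ee_rot: [0.731, 0.683, 0.0, 0.0]
contact_force: [-1.4, 1.6, 1.7]
finger_gap: 0.0001
pos [0.4501 0.0972 0.0272] yaw 86.14 t 7.9 F [-1.4  1.6  1.7]
rot [ 0.   -0.   -0.06]
dp [ 0.05  0.25 -0.04]
dp [ 0.06  0.37 -0.04]
dp [ 0.07  0.5  -0.04]
```

```bash
python3 -m handwheel '[{"dp":[0,0.06,0],"rot":[0,0,0]},{"dp":[0,0.12,0],"rot":[0,0,0]},{"dp":[0,0.18,0],"rot":[0,0,0]},{"dp":[0,0.24,0],"rot":[0,0,0]},{"dp":[0,0.28,0],"rot":[0,0,0]},{"dp":[0,0.28,0],"rot":[0,0,0]}]'
python3 -m handwheel '[{"dp":[0,0.05,0],"rot":[0,0,0]},{"dp":[0,0.05,0],"rot":[0,0,0]}]'
```

```text
clock: 8.4
ee_pos: [0.4589, 0.0966, 0.0271]
ee_rot: [0.731, 0.683, -0.001, -0.001]
contact_force: [-6.7, 2.4, 2.4]
finger_gap: 0.0002
clock: 8.57
ee_pos: [0.461, 0.0965, 0.0271]
ee_rot: [0.731, 0.683, -0.0, -0.001]
contact_force: [-2.8, 2.5, 1.1]
finger_gap: 0.0002
```

```bash
for i in 1 ; do python3 -m handwheel '[{"dp":[0,0.04,0],"rot":[0,0,0]},{"dp":[0,0.04,0],"rot":[0,0,0]}]'
python3 -m handwheel '[{"dp":[0,0.05,0],"rot":[0,0,0]},{"dp":[0,0.05,0],"rot":[0,0,0]}]'
python3 -m handwheel '[{"dp":[0,0.05,0],"rot":[0,0,0]},{"dp":[0,0.05,0],"rot":[0,0,0]}]'; done | grep -E "ee_pos|force"
```

```text
ee_pos: [0.463, 0.0963, 0.0272]
contact_force: [-1.6, 1.0, -1.6]
ee_pos: [0.4659, 0.096, 0.0273]
contact_force: [-0.2, -0.5, -0.6]
ee_pos: [0.4674, 0.0959, 0.0273]
contact_force: [-3.3, -0.5, 0.3]
```

```bash
{ python3 -m handwheel '[{"dp":[0,0.05,0],"rot":[0,0,0]},{"dp":[0,0.05,0],"rot":[0,0,0]}]'
python3 -m handwheel '[{"dp":[0,0.05,0],"rot":[0,0,0]},{"dp":[0,0.05,0],"rot":[0,0,0]},{"dp":[0,0.05,0],"rot":[0,0,0]}]'; } | grep -E "ee_pos|force"
```

```text
ee_pos: [0.4675, 0.0959, 0.027]
contact_force: [-12.9, 1.1, 9.1]
ee_pos: [0.4676, 0.0959, 0.0267]
contact_force: [-20.6, 2.9, 13.6]
```

Firm stop: the TCP holds at x=0.4675 while the force builds to 21 N. Now back off and check.

```bash
python3 -m handwheel '[{"dp":[0,-0.3,0],"rot":[0,0,0]},{"dp":[0,-0.9,0],"rot":[0,0,0]},{"dp":[0,-1.6,-0.3],"rot":[0,0,0]},{"dp":[0,-2,-1.3],"rot":[0,0,0]},{"dp":[0,-2,-2.3],"rot":[0,0,0]},{"dp":[0,-2,-3.3],"rot":[0,0,0]},{"dp":[0,-2,-4.3],"rot":[0,0,0]},{"dp":[1,-2,-4.5],"rot":[0,0,0]},{"dp":[1,-2,-4.5],"rot":[0,0,0]}]'
python3 - <<'E'
from h import *
b,_=grab('scene','s4')
cv2.imwrite('pics/s4b.png',cv2.resize(b[130:280,150:350],(800,600),interpolation=cv2.INTER_CUBIC))
b,_=grab('top','t4');cv2.imwrite('pics/t4b.png',cv2.resize(b[100:250,150:350],(800,600),interpolation=cv2.INTER_CUBIC))
E
```

```text
clock: 10.23
ee_pos: [0.3964, 0.1446, 0.2105]
ee_rot: [0.73, 0.683, 0.003, 0.002]
contact_force: [-1.1, -0.4, -1.4]
finger_gap: -0.0002
```

View pics/s4b.png

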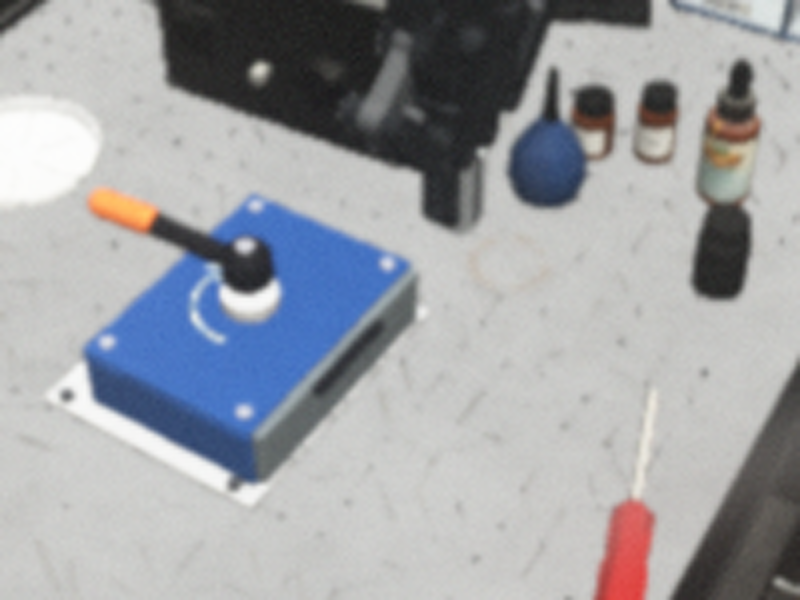

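The drawer front is flush against the housing along (260,455)–(415,285). The lever is still swung to the rear (tip at 95,200), the blower and bottle are standing, and the arm is clear.

```bash
python3 -c "
from bench import workorder
print(workorder.finish_job())"
```

```text
the job is handed in; nothing more can be done
None
```

The clamp is loose, the drawer is pushed fully home, and the job is handed in. No verdict was reported. It took about 10 s of robot time.

- **Clamp:** I swung the lever clockwise with the shut fingers to an estimated 1.6 rad, well past the 1.2 rad that counts as loose. The estimate comes from the fingers' last position and the top picture. In the last picture the lever was still swung to the rear.
- **Drawer:** I turned the tool 90° to keep the finger linkage clear of the hub, then pushed the drawer front in. The force peaked near 7 N, dropped to almost nothing as the detent drew the drawer in, then rose to about 21 N against the firm stop. After I backed off, the picture showed the front flush with the housing.
- **Bystanders:** The blower and film bottle were still standing in the last picture. I did not measure their positions again, but the fingers never came near them. The arm was clear of everything at hand-in.

No check failed. Two positions disagreed slightly: the wrist camera put the hub about 8 mm from where the top camera did, and the stop came about 4 mm farther in than I predicted. The finger thickness was only an estimate, and I relied on the contact force for the final push.

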